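# Load the divider squaring rack and hold its lever

### The arm

A 6-joint arm with a two-finger parallel gripper is mounted at the origin on the work surface. World frame = base frame: x ahead of the robot, y to its left, z up, the work surface at z = 0. Lengths are in m, angles in degrees, forces in N, time in s.
With the tool pointing down it reaches from about 0.375 to 0.9 m from the base axis. Payload 3.1 kg.
Tool frame: the origin (TCP) lies on the centre line of the jaws, within the pads' length; the fingertips stand finger_overhang ahead of it and the grasp point (between the pads) lies 5 mm behind it (finger_overhang is the distance from the TCP to the fingertips, in m); z points along the fingers, y is the line along which they close (so a half turn about z gives the same grasp; the last joint's range is limited). The gripper opens to 87 mm and grips with 3 to 60 N. Pads are 19 mm wide; open, the fingers measure 117 mm over their backs; the gripper's body (75 mm by 190 mm) begins 51 mm behind the grasp point.
Start: joints at [54.574, 30.224, 82.088, -0, 67.689, -10.227], TCP at [0.266, 0.566, 0.204] pointing down, gripper open.
Joint ranges: [-176.69, 176.69], [-43.24, 126.21], [12.49, 139.97], [-82, 262], [0, 151.66], [-163.58, 163.58]. Speed limits (degrees/s): [159.86, 159.86, 180, 180, 180, 180].

### API

Orientations are given as a 3x3 rotation matrix whose columns are the frame's x, y, z axes.
In Python, from rig import read_state, capture, calibration, hand_in, finger_overhang gives the robot as it stands.
- The arm moves only by the tool send_rows, never from a script. Its argument "plan" is a list of rows, each a list of 5 numbers: the closure in counts, from 0 (fully open) to 255 (shut), then the shift along the tool's x, y, z in m, then the turn about the tool's z in rad. A call has 1 to 20 rows; each row shifts and turns the commanded pose from where the row before left it, along the tool's axes as they then stand; what a row does not reach is not made up. A row lasts 1/12 s, in which the tool goes at most 41.7 mm and 7.16 degrees, less where a joint would pass 70% of its speed; a pose out of reach is approached as far as the arm can. A call is refused whole if a number of a shift passes 0.0417 or a number of a turn 0.125, either way. A call with a gripper value outside its range is refused whole. The fingers move at their own pace and stop on an object; the grip force is fixed at half the most. Time passes only in rows, so rows that do not move let the fingers close. It gives the time, the measured TCP pose, the force, the opening and the grip force at its end, in the units of the state.
- read_state(): the state, without advancing time (a new reading comes with each control period).
- capture(name): name is "scene" or "top"; returns (picture, depth): 480x640x3 uint8, blue, green, red; 480x640 float32, m along the optical axis (not along the pixel's ray), 0 where there is no reading.
- calibration(name): a dict with "fx", "fy", "cx", "cy" (pixels), "xyz" and "rotation" of the camera in the world. Camera axes: x right, y down, z forward; pixel columns grow to the right and rows downward; lengths in m; the calibration is good to about 2 mm. A picture is of the moment at which its call begins. calibration takes no time and is no camera call.
- hand_in(): hands the job in; it is judged then, once.
The state is a dict: "time_s": time; "joint_positions": joint angles; "qvel": joint speeds; "tau": joint torques, N m; "position": TCP position; "tcp_rot": TCP orientation; "force": force on the tool from outside, world axes, zero at the start; "moment": the same for the moment, N m; "opening": opening from 0.0 (shut) to 1.0 (fully open); "grasp_force": force on a finger pad.
Only numpy, scipy, OpenCV 4.12 (cv2) and the standard library are available. Lean on these libraries where they do the work, as an engineer would, in place of code of your own. Each camera call takes 0.05 s, during which the arm holds its last target. There are 200 camera calls.

### The job

Stand the loose wooden divider, now leaning in its little stand, on edge in the empty slot of the squaring rack, down on the slot's floor, and let go of it. Then flip the safety catch right over to the side, away from the rack's slots, and after that pull the guarded lever by its handle all the way towards the robot, so that the jaw squares all three dividers up against the fence. Finish while still holding the lever there by its handle (it springs back if let go), and leave the other things on the table where they are.

Things in the scene. Friction and masses are not known exactly. Their poses are not given: they have to be found in the camera images.
- rack: squaring rack, fixed: wooden base plate 200 x 365 x 12 mm on the table. Origin under the plate (z = 0); x away from the robot, y left, yaw within 0.2 rad. In its frame (mm): three slots along x at y = 40, 90, 140, each 13 wide between thin walls (x -46 to 30, tops 43 above the table, roof-shaped to lead in), floor at z = 12. Lever stands at x 30, y -100, the catch in front of it.
- fence (a point): middle of the fence's inner face, at the slots' near end (rack x = -58 mm), 32 mm above the table; fence top 52 mm. A squared divider touches it: its centre is then 50 mm further along rack x.
- jaw (a joint): the jaw plate at the slots' far end, top 59 mm above the table: m, 0 with the lever at rest (its face 123 mm from the fence), grows towards the fence; linked to the lever, 0.022 when that is at its stop. It pushes all three dividers to the fence.
- empty_slot: thin grey felt strip, 70 x 12 mm, on the floor of the one empty slot (which one varies). Origin on the slot's floor (12 mm above the table) and exactly on its centre line, within 10 mm beyond mid-rack along x; axes as the rack. The divider's long side goes along x, its centre up to 5 mm either way along x from here.
- loose_divider_center (a point): centre of the loose plywood divider: 100 mm long (its x), 8 thick (its y), 80 high (its z), about 50 to 85 g. Starts leaning 0.35 rad (top towards its own -y) in the stand, bottom edge 30 mm above the table. Pinch the middle of its top edge across the thickness, tool along its z, and draw it out along its z.
- loose_divider: the loose divider itself; origin at the middle of its bottom edge
- stand: small fixed wooden stand of the loose divider, base 120 x 90 mm, origin under it on the table. Its lip holds the divider's bottom 8 mm in front; behind are only two end prongs (12 mm wide, 62 mm high along the divider, 76 mm clear between them).
- divider_a_center (a point): centre of a divider of the same size, loose, already standing in another slot, 11 to 17 mm off the fence; axes as for the loose divider
- divider_b_center (a point): centre of a third such divider, in the remaining slot. Neighbouring slots are 50 mm apart: 42 mm free between the faces of neighbouring dividers
- catch (a joint): safety catch: steel blade 22 x 6 mm on a hinge along the rack's x; rad. At 0 it leans to the rack's +y across the front of the lever's spur and blocks it; grows as it is flipped up and over to -y, to its stop at 1.7, where its weight keeps it (past about 0.7 it falls over by itself). Under 2 N moves it.
- catch_knob (a point): middle of the free part of the round knob at the catch's end: 16 mm across, 35 mm long, pointing to the rack's -x from the blade. Starts 120 mm above the table at rack y = -80 mm, circles at radius 85 mm about the hinge line (rack y -128, z 50 mm), ends at rack y = -204 mm. On its +y side 90 mm are free, down to 25 mm above the table.
- lever (a joint): the guarded lever: hinge along the rack's y; rad; 0 at rest (leaning 0.40 away from the robot), grows as pulled towards the robot, to its stop at 0.9 (leaning 0.5 towards it). Blocked at about 0.1 while the catch is closed. A spring returns it: about 5 N at the handle at the start, 9 N at the stop.
- grip_center (a point): where to take the lever's handle, a round black bar 16 mm across, 92 mm long, at the lever's top, along the rack's y, sticking out to -y. On the bar's axis, 48 mm from the shaft, 34 mm from the bar's free end, 197 mm above the table at rest. The bar turns with the lever.
- lever_hinge (a point): point on the lever's hinge axis, 50 mm above the table, straight across from grip_center, which circles it at radius 160 mm in the rack's x-z plane
- jar: glass specimen jar with steel lid, 52 mm across, 75 mm high, on the table beyond the stand and rack; leave alone; origin under its middle
- flask: amber glass bottle, 44 mm across, 100 mm high, at the far left; leave alone; origin under its middle
- pin_cup: small white cup, 44 mm across, 42 mm high, between stand and rack on the near side; leave alone; origin under its middle
- brush: brush lying on the right of the table, along x; leave alone; origin under its middle
- weight: brass knobbed paperweight, 44 mm across, 58 mm high, on the right; leave alone; origin under its middle
- loupe: black eye loupe, 44 mm across, 36 mm high, beyond the rack; leave alone; origin under its middle
Things that resemble listed ones, but are neither listed nor needed, are in the scene too. What is shaped like the part that bears divider_b_center but pink or purple is not meant.

How it is judged:
By the outcome, as a careful person would: the job done as asked, in the order asked, and still so for the second after the job is handed in, while the arm keeps its last pose, push and grip.
It also fails if it takes over 67 s, if anything falls off the work surface, if the arm or the gripper's body presses on something with over 40 N, if the wrist force passes 120 N, or if a joint passes its speed limit or range.

## Working session

There is one attempt and no reset: what is moved stays moved. The work goes in short steps, Python scripts to look and compute and a tool call to move; the robot and the scene stay as the last step left them, time stands still between calls to the robot, and variables do not carry over. Pictures are saved under pics/ and viewed, at most 10 in all, crops included, and the job is handed in when it is done.

Besides the shell and the picture viewer there is one more tool, called after "Emit:" as name(argument=value, ...) on one line, values as JSON. send_rows: Moves the arm, as the interface text tells. Its arguments: {"type":"object","properties":{"plan":{"type":"array","items":{"type":"array","items":{"type":"number"}}}},"required":["plan"]}

```bash
ls; mkdir -p pics; python3 - <<'E'
from rig import *
import cv2,numpy as np
np.set_printoptions(precision=4,suppress=True)
s=read_state();print(s,finger_overhang)
for n in("scene","top"):
    p,d=capture(n);cv2.imwrite(f"pics/{n}0.png",p);np.save(f"{n}0.npy",d);print(n,calibration(n))
E
```

```text
pics
{'time_s': 0.0, 'joint_positions': array([ 54.575 ,  30.2775,  82.1549,  -0.0018,  67.6901, -10.2277]), 'qvel': array([-0.0362,  0.0702, -0.0461,  0.0369,  0.0024, -0.0495]), 'tau': array([  0.0016, -44.0032, -17.6597,   0.0633,   0.0582,  -0.0002]), 'position': array([0.2656, 0.5649, 0.2035]), 'tcp_rot': array([[-0.9049,  0.4257, -0.0012],
       [ 0.4257,  0.9049, -0.0018],
       [ 0.0004, -0.0021, -1.    ]]), 'force': array([ 0.3795,  0.5937, -0.2561]), 'moment': array([-0.0152,  0.0477,  0.0373]), 'grasp_force': 0.0, 'opening': 1.001197159418821} 0.014
scene {'fx': 461.7597964942188, 'fy': 461.7597964942188, 'cx': 313.4886884653252, 'cy': 244.02818374648254, 'xyz': array([ 1.1421, -0.3258,  0.8883]), 'rotation': array([[ 0.4682,  0.6413, -0.6079],
       [ 0.8834, -0.3259,  0.3367],
       [ 0.0178, -0.6947, -0.7191]])}
top {'fx': 609.0333737092147, 'fy': 609.0333737092147, 'cx': 324.486255771266, 'cy': 236.73085428601655, 'xyz': array([0.2194, 0.0198, 1.7773]), 'rotation': array([[ 0.0167, -0.9843,  0.1756],
       [-0.9998, -0.0184, -0.0081],
       [ 0.0113, -0.1754, -0.9844]])}
```

View pics/scene0.png

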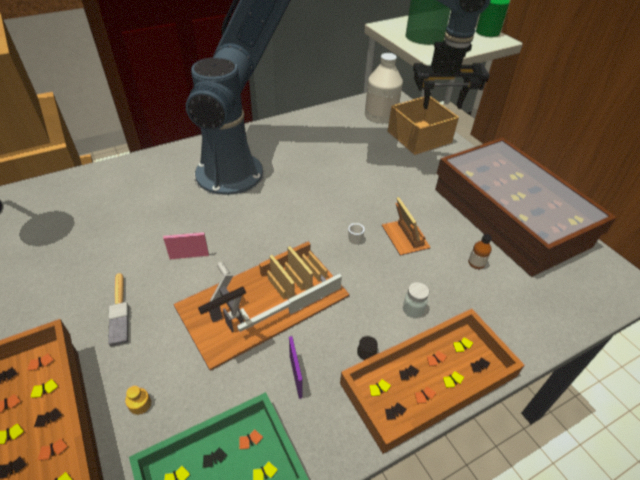

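View pics/top0.png

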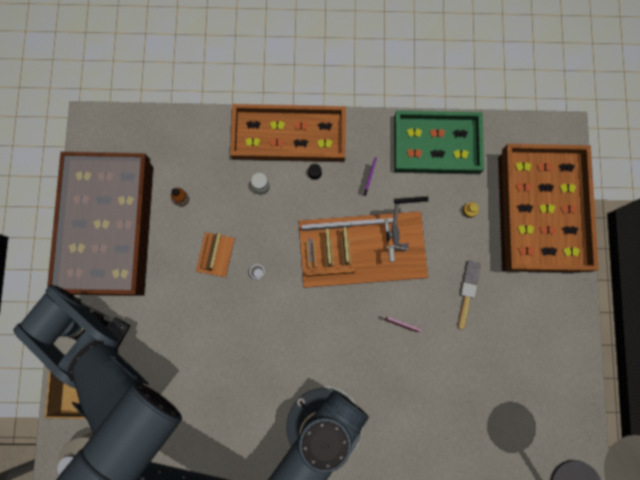

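The scene picture shows the rack at about (262,305). The loose divider leans in its stand at (407,225), with the pin cup at (356,233) and the jar at (417,298). The top picture shows the rack at (363,250), the stand at (215,254), the lever handle as a black bar at (410,200), and the catch knob near (400,247).

Could be mistaken for the loose divider:
- Pink plate at scene (187,245): wrong colour.
- Purple plate at scene (295,367): wrong colour.
- Dividers in the rack at scene (280,275) and (299,262): not in the stand.

I choose the one at (407,225) and will check it in a crop.

```bash
python3 - <<'E'
import cv2,numpy as np
p=cv2.imread("pics/scene0.png");t=cv2.imread("pics/top0.png")
a=cv2.resize(p[230:370,165:365],None,fx=4,fy=4,interpolation=cv2.INTER_CUBIC)
cv2.imwrite("pics/c1.png",a)
b=cv2.resize(p[190:260,370:440],(400,400),interpolation=cv2.INTER_CUBIC)
c=cv2.resize(t[220:290,185:255],(400,400),interpolation=cv2.INTER_CUBIC)
cv2.imwrite("pics/c2.png",np.hstack([b,c]))
cv2.imwrite("pics/c3.png",cv2.resize(t[180:300,290:440],(750,600),interpolation=cv2.INTER_CUBIC))
E
```

```text
(no output)
```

View pics/c1.png

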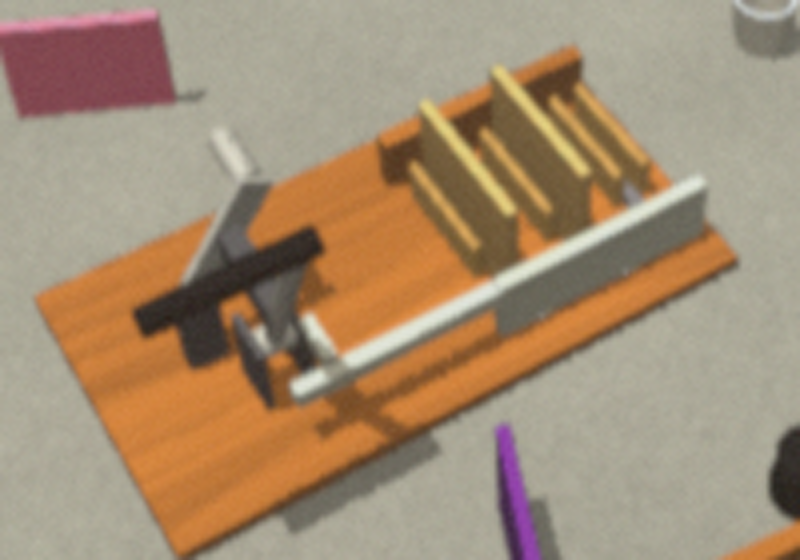

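View pics/c2.png

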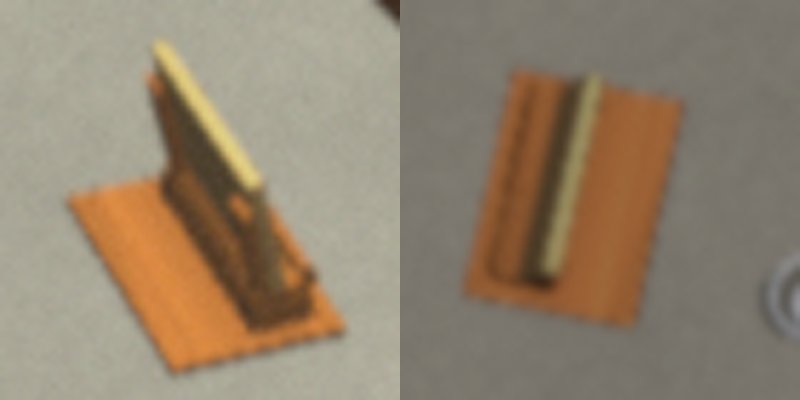

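View pics/c3.png

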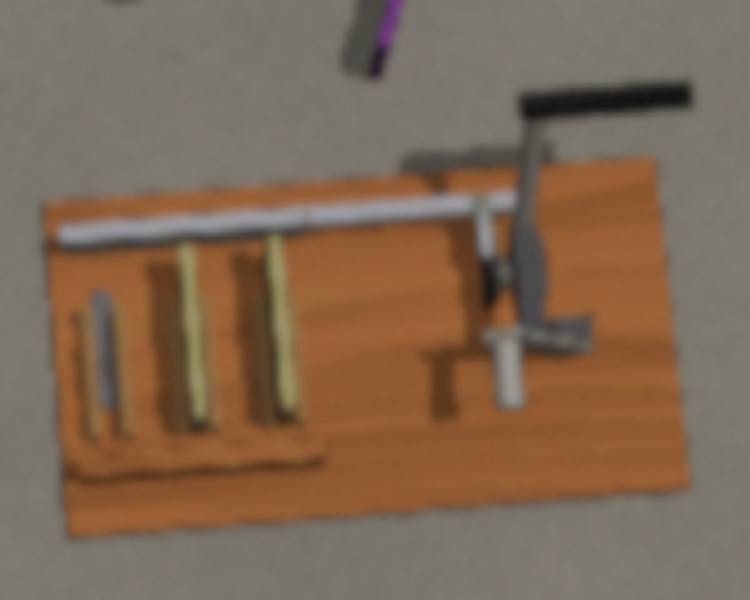

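The crops show the loose divider in its stand: plain plywood, top edge at scene (398,198) to (415,222), leaning towards -y. The empty slot is the leftmost one, with the grey felt at top (310,250), which should be rack y = +140. The lever handle is the black bar at top (395,201) to (428,199), and the catch knob is the light cylinder at top (392,254).

```bash
cat > h.py <<'E'
import cv2,numpy as np
from rig import *
np.set_printoptions(precision=4,suppress=True)
def onplane(n,uv,z):
    c=calibration(n);uv=np.atleast_2d(np.asarray(uv,float))
    r=np.c_[(uv[:,0]-c['cx'])/c['fx'],(uv[:,1]-c['cy'])/c['fy'],np.ones(len(uv))]@c['rotation'].T
    return c['xyz']+r*((z-c['xyz'][2])/r[:,2])[:,None]
def cloud(n,d):
    c=calibration(n);v,u=np.mgrid[:480,:640]
    return np.stack([(u-c['cx'])/c['fx']*d,(v-c['cy'])/c['fy']*d,d],-1)@c['rotation'].T+c['xyz']
def proj(n,P):
    c=calibration(n);q=(np.atleast_2d(P)-c['xyz'])@c['rotation'];return np.c_[q[:,0]/q[:,2]*c['fx']+c['cx'],q[:,1]/q[:,2]*c['fy']+c['cy']]
E
python3 - <<'E'
from h import *
boxes={'top':((295,205,435,295),(190,225,240,285)),'scene':((170,238,355,370),(378,195,435,258))}
for n in boxes:
    p=cv2.imread(f"pics/{n}0.png");d=np.load(f"{n}0.npy");X=cloud(n,d)
    hsv=cv2.cvtColor(p,cv2.COLOR_BGR2HSV)
    for k,(x0,y0,x1,y1) in enumerate(boxes[n]):
        H=hsv[y0:y1,x0:x1];C=X[y0:y1,x0:x1];uu,vv=np.meshgrid(np.arange(x0,x1),np.arange(y0,y1))
        org=(H[...,0]<17)&(H[...,1]>110)
        low=org&(np.abs(C[...,2]-(.012 if k==0 else .01))<.012)
        P=onplane(n,np.c_[uu[low],vv[low]],.012 if k==0 else np.median(C[low][:,2]))
        r=cv2.minAreaRect((P[:,:2]*1000).astype(np.float32))
        print(n,k,'plate z',np.percentile(C[low][:,2],[10,50,90]),'rect',r)
        # dividers: pale yellow
        yel=(H[...,0]>=17)&(H[...,0]<32)&(H[...,1]>60)&(H[...,2]>(110 if n=='top' else 140))
        yel&=C[...,2]>(.08)
        nc,l,st,cen=cv2.connectedComponentsWithStats(yel.astype(np.uint8))
        for i in range(1,nc):
            if st[i,4]<25: continue
            m=l==i;uv=np.c_[uu[m],vv[m]]
            Q=onplane(n,uv,.092 if k==0 else .1052)
            rr=cv2.minAreaRect((Q[:,:2]*1000).astype(np.float32))
            print('  div',st[i],'zmed',np.percentile(C[m][:,2],[10,50,90]),'mean',Q.mean(0),'rect',rr)
E
```

```text
top 0 plate z [0.0071 0.0127 0.0184] rect ((501.5640563964844, -107.0296630859375), (199.64889526367188, 362.9315185546875), 5.5406599044799805)
  div [48 22  6 35 98] zmed [0.0868 0.0924 0.0971] mean [ 0.5016 -0.0546  0.092 ] rect ((500.6741943359375, -54.81990051269531), (97.25917053222656, 8.42444896697998), 6.268604278564453)
  div [31 24  5 34 96] zmed [0.0874 0.0917 0.0974] mean [ 0.496  -0.0047  0.092 ] rect ((495.5026550292969, -4.834563255310059), (94.32542419433594, 7.702188491821289), 5.623713493347168)
top 1 plate z [0.0016 0.0066 0.0127] rect ((477.3101806640625, 325.733642578125), (88.71505737304688, 118.36769104003906), 80.0694808959961)
  div [ 20   8  11  35 113] zmed [0.0995 0.105  0.1102] mean [0.4761 0.3094 0.1052] rect ((475.1777648925781, 309.14508056640625), (9.42576789855957, 97.84379577636719), 80.0851058959961)
scene 0 plate z [0.009  0.0112 0.0135] rect ((581.9163818359375, -100.14846801757812), (359.09112548828125, 363.82049560546875), 5.8552656173706055)
  div [118   9  25  28 125] zmed [0.0889 0.0912 0.0928] mean [ 0.5004 -0.0063  0.092 ] rect ((499.188720703125, -6.5572967529296875), (98.58613586425781, 9.054350852966309), 5.568525791168213)
  div [100  17  24  29 133] zmed [0.0885 0.091  0.0925] mean [ 0.5069 -0.0558  0.092 ] rect ((505.7729797363281, -55.93780517578125), (98.10704040527344, 9.02692985534668), 5.600820064544678)
scene 1 plate z [0.0029 0.0057 0.0145] rect ((480.6595764160156, 325.04364013671875), (90.46688842773438, 120.89497375488281), 80.13162231445312)
  div [19  3 19 25 92] zmed [0.1021 0.1041 0.1061] mean [0.4809 0.3072 0.1052] rect ((479.0202331542969, 307.4620666503906), (9.079815864562988, 96.96672821044922), 80.07918548583984)
```

```bash
python3 - <<'E'
from h import *
a=np.deg2rad(5.65);R=np.array([[np.cos(a),-np.sin(a)],[np.sin(a),np.cos(a)]])
bx={'top':{'felt':(304,234,318,266),'handle':(388,192,432,206),'knob':(384,243,398,266)},'scene':{'felt':(312,270,332,288),'handle':(196,282,250,316),'knob':(215,258,232,278)}}
for n in bx:
    p=cv2.imread(f"pics/{n}0.png");X=cloud(n,np.load(f"{n}0.npy"));h=cv2.cvtColor(p,cv2.COLOR_BGR2HSV)
    o=np.array([.5016,-.107]) if n=='top' else np.array([.5062,-.1083])  # per-camera plate middle (scene by divider offset)
    for k,(x0,y0,x1,y1) in bx[n].items():
        H=h[y0:y1,x0:x1];C=X[y0:y1,x0:x1];uu,vv=np.meshgrid(np.arange(x0,x1),np.arange(y0,y1))
        if k=='felt': m=(H[...,1]<70)&(C[...,2]<.035)&(C[...,2]>.002)
        elif k=='handle': m=(H[...,2]<60)&(C[...,2]>.165)
        else: m=(H[...,1]<70)&(C[...,2]>.09)
        q=np.c_[uu[m],vv[m]];zz=np.median(C[m][:,2])
        zp={'felt':.013,'handle':.200,'knob':.125}[k]
        P=onplane(n,q,zp);L=(P[:,:2]-o)@R*1000-[0,12]
        print(n,k,m.sum(),'zmed',zz,'mean',P.mean(0),'rack',L.mean(0),'min',L.min(0),'max',L.max(0), 'depthpts',C[m].mean(0))
E
```

```text
top felt 70 zmed 0.013616894351939135 mean [0.4952 0.0457 0.013 ] rack [  8.6607 140.5976] min [-22.5204 135.962 ] max [ 40.2845 145.4144] depthpts [0.4952 0.0457 0.0132]
top handle 152 zmed 0.2045536374635929 mean [ 0.6052 -0.2201  0.2   ] rack [  91.9979 -134.7522] min [  85.3985 -180.0481] max [ 98.1545 -90.7979] depthpts [ 0.6016 -0.2179  0.2148]
top knob 109 zmed 0.12649756736470885 mean [ 0.4774 -0.18    0.125 ] rack [-31.2479 -82.2828] min [-58.4682 -98.3196] max [ -9.1492 -69.714 ] depthpts [ 0.4726 -0.1765  0.1542]
scene felt 30 zmed 0.012169355390203196 mean [0.5195 0.0466 0.013 ] rack [ 28.503  140.8349] min [ 16.965  112.4562] max [ 34.2635 159.5534] depthpts [0.5188 0.047  0.012 ]
scene handle 309 zmed 0.20272049677628723 mean [ 0.6111 -0.2228  0.2   ] rack [  93.1462 -136.2868] min [  84.4261 -178.5637] max [102.5509 -90.9911] depthpts [ 0.6196 -0.2244  0.211 ]
scene knob 130 zmed 0.1254162192417116 mean [ 0.4779 -0.179   0.125 ] rack [-35.1382 -79.6046] min [-60.6722 -89.4122] max [-10.0538 -59.6938] depthpts [ 0.483  -0.1803  0.1308]
```

Emit:
send_rows(plan=[[0, 0, 0, 0, -0.12], [0, 0, 0, 0, -0.12], [0, 0, 0, 0, -0.025], [0, 0, 0, 0, 0]])

```text
time_s: 0.43
position: [0.2659, 0.5653, 0.204]
tcp_rot: [[-0.984, 0.176, -0.001], [0.176, 0.984, -0.001], [0.0, -0.001, -1.0]]
force: [-0.8, -0.2, -0.6]
opening: 0.999
grasp_force: 0.0
```

Emit:
send_rows(plan=[[90, -0.0253, -0.0211, 0.0044, 0], [90, -0.0253, -0.0211, 0.0044, 0], [90, -0.0253, -0.0211, 0.0044, 0], [90, -0.0253, -0.0211, 0.0044, 0], [90, -0.0253, -0.0211, 0.0044, 0], [90, -0.0253, -0.0211, 0.0044, 0], [90, -0.0253, -0.0211, 0.0044, 0], [90, -0.0253, -0.0211, 0.0044, 0], [90, -0.0253, -0.0211, 0.0044, 0], [90, -0.0253, -0.0211, 0.0044, 0], [90, 0, 0, 0, 0], [90, 0, 0, 0, 0], [90, 0, 0, 0, 0]])

```text
time_s: 1.52
position: [0.4781, 0.3138, 0.1603]
tcp_rot: [[-0.984, 0.176, -0.001], [0.176, 0.984, 0.0], [0.001, 0.0, -1.0]]
force: [0.0, 0.3, -0.4]
opening: 0.647
grasp_force: 0.0
```

```bash
python3 - <<'E'
from h import *
ims=[]
for n in("scene","top"):
    p,d=capture(n);np.save(f"{n}1.npy",d);cv2.imwrite(f"pics/{n}1.png",p)
    t=read_state()['position'];R=read_state()['tcp_rot']
    uv=proj(n,[t+R[:,2]*.014,[.477,.3083,.105]]);print(n,t,uv,read_state()['opening'])
    u,v=uv[0].astype(int);ims.append(cv2.resize(p[v-45:v+45,u-45:u+45],(400,400),interpolation=cv2.INTER_CUBIC))
cv2.imwrite("pics/c4.png",np.hstack(ims))
E
```

```text
scene [0.4777 0.3144 0.1605] [[410.114  196.2268]
 [405.2966 209.2233]] 0.6457209988212669
top [0.4776 0.3146 0.1605] [[210.3951 246.5376]
 [215.2659 249.1655]] 0.6478861787120496
```

View pics/c4.png

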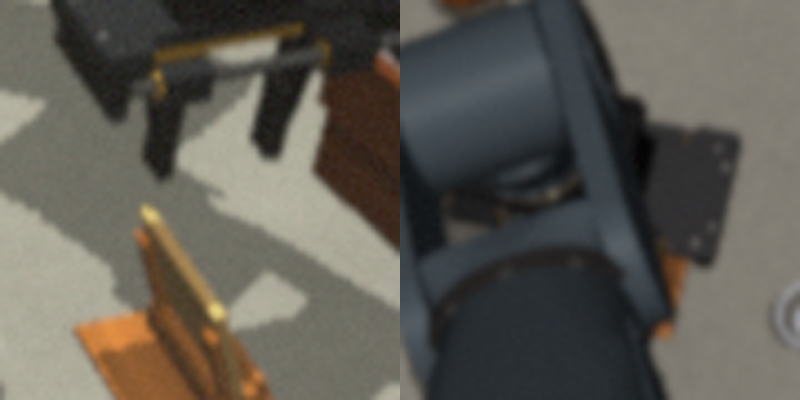

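The left crop shows the fingers above the divider's top edge, with fingertips at about (158,178) and (265,155). That is higher than predicted, so I'll check it with depth.

```bash
python3 - <<'E'
from h import *
n='scene';X=cloud(n,np.load("scene1.npy"));C=X.reshape(-1,3)
t=np.array([.4777,.3144,.1605]);R=read_state()['tcp_rot']
L=(C-t)@R*1000
m=(np.abs(L[:,0])<40)&(np.abs(L[:,1])<60)&(L[:,2]<40)&(L[:,2]>-45)
for z0 in range(-45,40,6):
    q=L[m&(L[:,2]>=z0)&(L[:,2]<z0+6)]
    for sgn in(-1,1):
        r=q[q[:,1]*sgn>0]
        if len(r)>2:print(z0,sgn,len(r),r.min(0),r.max(0))
E
```

```text
-45 -1 12 [-13.2575 -40.4404 -44.9539] [  8.0172 -30.4312 -39.1516]
-45 1 17 [-14.1536  25.2822 -44.8105] [  7.7695  33.4783 -40.0579]
-39 -1 14 [-12.5819 -39.2895 -38.5249] [  6.4184 -30.0955 -33.1704]
-39 1 15 [-12.4573  24.8874 -38.6914] [  8.2558  36.0104 -34.3148]
-33 -1 18 [-13.0828 -39.3471 -32.9542] [ 11.1386 -30.0269 -27.1967]
-33 1 17 [-13.8797  23.9151 -32.9063] [  6.4061  34.6478 -27.3218]
-27 -1 13 [-12.4392 -40.139  -26.805 ] [  6.9411 -30.6428 -21.4216]
-27 1 20 [-14.9061  24.9824 -26.9032] [  8.806   35.9594 -21.6475]
-21 -1 9 [-12.6451 -38.2    -20.9732] [  7.835  -29.8008 -17.5898]
-21 1 9 [-13.5161  25.5195 -20.5417] [  6.0421  33.8922 -17.0292]
```

Emit:
send_rows(plan=[[90, 0, 0, 0.02, 0], [90, 0, 0, 0.02, 0], [90, 0, 0, 0.02, 0], [90, 0, 0, 0, 0], [90, 0, 0, 0, 0]])

```text
time_s: 2.03
position: [0.4769, 0.3145, 0.0999]
tcp_rot: [[-0.985, 0.172, -0.002], [0.172, 0.985, -0.001], [0.002, -0.001, -1.0]]
force: [-0.3, 0.2, -0.7]
opening: 0.647
grasp_force: 0.0
```

```bash
python3 - <<'E'
from h import *
n='scene';p,d=capture(n);X=cloud(n,d);s=read_state();t=s['position'];R=s['tcp_rot']
cv2.imwrite("pics/scene2.png",p)
u,v=proj(n,t)[0].astype(int);print(t,u,v)
cv2.imwrite("pics/c5.png",cv2.resize(p[v-50:v+40,u-60:u+60],(800,600),interpolation=cv2.INTER_CUBIC))
C=X.reshape(-1,3);L=(C-t)@R*1000
for lo,hi in((-60,-20),(20,60)):
  m=(np.abs(L[:,0])<25)&(L[:,1]>lo)&(L[:,1]<hi)&(L[:,2]>-60)&(L[:,2]<60)
  print(np.histogram(L[m][:,2],bins=range(-60,61,6)))
E
```

```text
[0.4781 0.3147 0.1009] 407 209
(array([16, 10, 15, 10, 15, 12, 13,  3,  0,  0,  0,  0,  0,  0,  0,  0,  0,
        0,  0,  0]), array([-60, -54, -48, -42, -36, -30, -24, -18, -12,  -6,   0,   6,  12,
        18,  24,  30,  36,  42,  48,  54,  60]))
(array([17, 17, 15, 17, 12, 19, 13,  3,  0,  0,  0,  0,  0,  0,  0,  0,  0,
        0,  0,  6]), array([-60, -54, -48, -42, -36, -30, -24, -18, -12,  -6,   0,   6,  12,
        18,  24,  30,  36,  42,  48,  54,  60]))
```

View pics/c5.png

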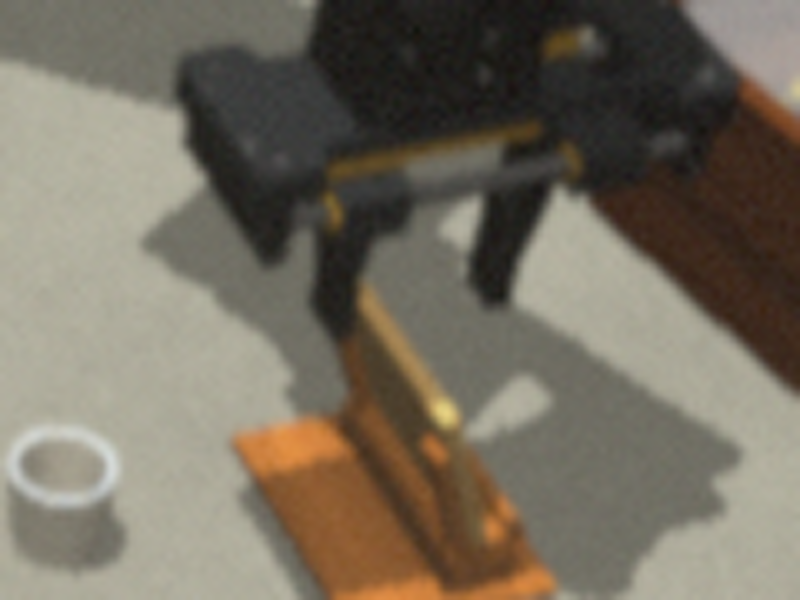

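The crop shows the fingertips still above and behind the divider's top, although the reported TCP would put them around it. I'll test this by partly closing the fingers, which is harmless either way.

Emit:
send_rows(plan=[[150, 0, 0, 0, 0], [190, 0, 0, 0, 0], [215, 0, 0, 0, 0], [225, 0, 0, 0, 0], [225, 0, 0, 0, 0], [225, 0, 0, 0, 0], [225, 0, 0, 0, 0]])

```text
time_s: 2.67
position: [0.4786, 0.3137, 0.1006]
tcp_rot: [[-0.985, 0.174, 0.0], [0.174, 0.985, 0.0], [-0.0, 0.0, -1.0]]
force: [0.2, 0.6, -0.4]
opening: 0.203
grasp_force: 0.0
```

```bash
python3 - <<'E'
from h import *
n='scene';p,d=capture(n);X=cloud(n,d);s=read_state();t=s['position'];R=s['tcp_rot']
cv2.imwrite("pics/scene3.png",p);print(s['force'],s['opening'],s['grasp_force'])
C=X.reshape(-1,3);L=(C-t)@R*1000
m=(np.abs(L[:,0])<30)&(np.abs(L[:,1])<40)&(L[:,2]>-60)&(L[:,2]<60)
print(np.histogram(L[m][:,2],bins=range(-60,61,6)))
h=cv2.cvtColor(p,cv2.COLOR_BGR2HSV).reshape(-1,3)
y=m&(h[:,0]>=17)&(h[:,0]<32)&(h[:,1]>60)&(h[:,2]>140)&(C[:,2]>.09)
print(y.sum(),onplane(n,np.c_[np.nonzero(y)[0]%640,np.nonzero(y)[0]//640],.105).mean(0))
E
```

```text
[ 0.1878 -0.3623 -0.2987] 0.172119201741861 0.0
(array([28, 22, 30, 25, 32, 26, 26,  4,  1, 36, 12,  7, 11, 11,  8,  7,  9,
        5,  9,  9]), array([-60, -54, -48, -42, -36, -30, -24, -18, -12,  -6,   0,   6,  12,
        18,  24,  30,  36,  42,  48,  54,  60]))
22 [0.4923 0.3064 0.105 ]
```

Emit:
send_rows(plan=[[225, 0, 0, 0, 0], [225, 0, 0, 0, 0], [225, 0, 0, 0, 0], [225, 0, 0, 0, 0]])

```text
time_s: 3.05
position: [0.4785, 0.3137, 0.1004]
tcp_rot: [[-0.985, 0.174, -0.0], [0.174, 0.985, -0.0], [0.0, -0.0, -1.0]]
force: [0.5, -0.7, 0.5]
opening: 0.121
grasp_force: 0.0
```

The fingers closed to 10 mm without touching anything, so the real fingertips sit about 17 mm above the reported TCP (the camera is right). I'll use tip z = TCP z + 0.0165 from here on.

Emit:
send_rows(plan=[[90, 0, 0, 0, 0], [90, 0, 0, 0, 0], [90, 0, 0, 0, 0], [90, 0, 0, 0, 0], [90, 0, 0, 0, 0], [90, 0, 0, 0, 0], [90, 0, 0, 0.016, 0], [90, 0, 0, 0.016, 0], [90, 0, 0, 0, 0], [150, 0, 0, 0, 0], [190, 0, 0, 0, 0], [190, 0, 0, 0, 0], [190, 0, 0, 0, 0], [190, 0, 0, 0, 0]])

```text
time_s: 4.22
position: [0.479, 0.3139, 0.0692]
tcp_rot: [[-0.985, 0.174, 0.001], [0.174, 0.985, 0.001], [-0.001, 0.001, -1.0]]
force: [0.2, 0.4, 0.3]
opening: 0.354
grasp_force: 0.0
```

```bash
python3 - <<'E'
from h import *
n='scene';p,d=capture(n);X=cloud(n,d);s=read_state();t=s['position'];R=s['tcp_rot']
cv2.imwrite("pics/scene4.png",p);print(s['force'],s['opening'],s['grasp_force'])
C=X.reshape(-1,3);L=(C-t)@R*1000
h=cv2.cvtColor(p,cv2.COLOR_BGR2HSV).reshape(-1,3)
m=(np.abs(L[:,0])<70)&(np.abs(L[:,1])<50)
y=m&(h[:,0]>=17)&(h[:,0]<32)&(h[:,1]>60)&(h[:,2]>140)&(C[:,2]>.09)
i=np.nonzero(y)[0];print(y.sum(),((onplane(n,np.c_[i%640,i//640],.105)-t)@R*1000)[:,:2].T.round(1))
E
```

```text
[-0.2637 -0.3693 -0.3794] 0.3154621323137574 0.0
44 [[  5.3   4.6   1.8   1.1  -1.7  -2.4  -3.2  -5.9  -6.6  -7.4 -10.1 -10.8
  -13.5 -14.3 -15.  -17.7 -18.4 -19.2 -21.8 -22.6 -23.3 -25.2 -26.  -26.7
  -29.3 -30.1 -30.8 -33.4 -34.2 -34.9 -36.8 -37.5 -38.2 -40.1 -40.8 -41.6
  -42.3 -44.1 -44.9 -45.6 -46.3 -48.2 -48.9 -49.6]
 [ -4.5  -2.   -6.2  -3.7  -7.9  -5.4  -2.9  -7.1  -4.6  -2.2  -6.3  -3.9
   -8.   -5.5  -3.1  -7.2  -4.8  -2.3  -6.4  -4.   -1.6  -8.1  -5.7  -3.3
   -7.3  -4.9  -2.5  -6.6  -4.2  -1.7  -8.2  -5.8  -3.4  -9.9  -7.5  -5.1
   -2.7  -9.1  -6.7  -4.3  -1.9  -8.4  -6.   -3.6]]
```

Emit:
send_rows(plan=[[205, 0, 0.001, 0, 0], [225, 0, 0, 0, 0], [240, 0, 0, 0, 0], [255, 0, 0, 0, 0], [255, 0, 0, 0, 0], [255, 0, 0, 0, 0], [255, 0, 0, 0, 0], [255, 0, 0, 0, 0]])

```text
time_s: 4.93
position: [0.4791, 0.3154, 0.0688]
tcp_rot: [[-0.985, 0.174, 0.001], [0.174, 0.985, 0.001], [-0.001, 0.001, -1.0]]
force: [-1.6, 5.5, 3.5]
opening: 0.142
grasp_force: 28.3
```

Emit:
send_rows(plan=[[255, 0, -0.0015, -0.006, 0], [255, 0, -0.0015, -0.006, 0], [255, 0, -0.001, -0.006, 0], [255, 0, 0.003, -0.006, 0], [255, 0, 0.006, -0.006, 0], [255, 0, 0.006, -0.006, 0], [255, 0, 0.006, -0.006, 0], [255, 0, 0.006, -0.006, 0], [255, 0, 0, 0, 0]])

```text
time_s: 5.68
position: [0.4833, 0.3382, 0.1175]
tcp_rot: [[-0.985, 0.172, 0.002], [0.172, 0.985, -0.0], [-0.002, -0.0, -1.0]]
force: [0.4, -0.3, -0.7]
opening: 0.09
grasp_force: 29.9
```

Emit:
send_rows(plan=[[255, 0, 0, -0.02, 0], [255, 0, 0, -0.02, 0], [255, 0, 0, -0.02, -0.068], [255, 0, 0, 0, -0.068], [255, 0, 0, 0, -0.068], [255, 0, 0, 0, -0.068], [255, 0, 0, 0, 0], [255, 0, 0, 0, 0]])

```text
time_s: 6.35
position: [0.4821, 0.3368, 0.1761]
tcp_rot: [[-0.995, -0.095, -0.001], [-0.095, 0.995, -0.001], [0.001, -0.001, -1.0]]
force: [0.5, 0.4, -1.1]
opening: 0.089
grasp_force: 29.9
```

```bash
cat > div.py <<'E'
from h import *
def held(n,save=None,z=None):
    p,d=capture(n);s=read_state();t=s['position'];R=s['tcp_rot'];X=cloud(n,d)
    if save:cv2.imwrite(save,p)
    C=X.reshape(-1,3);L=(C-t)@R*1000
    h=cv2.cvtColor(p,cv2.COLOR_BGR2HSV).reshape(-1,3)
    m=(np.abs(L[:,0])<75)&(np.abs(L[:,1])<25)&(L[:,2]>-60)&(L[:,2]<80)&(h[:,0]>=13)&(h[:,0]<34)&(h[:,1]>50)
    return s,L[m],h[m],np.nonzero(m)[0]
E
python3 - <<'E'
from div import *
s,L,h,i=held('scene','pics/scene5.png')
print(s['position'],s['tcp_rot'][:,1],s['opening'],len(L))
print(np.percentile(L,[1,5,50,95,99],axis=0))
b=(h[:,2]>140);print('top edge',b.sum(),np.percentile(L[b],[2,50,98],axis=0))
# face tilt: fit y=a+b x+c z on face pts
f=~b;A=np.c_[np.ones(f.sum()),L[f][:,0],L[f][:,2]];print(np.linalg.lstsq(A,L[f][:,1],rcond=None)[0])
p=cv2.imread('pics/scene5.png');u,v=proj('scene',s['position'])[0].astype(int)
cv2.imwrite('pics/c6.png',cv2.resize(p[v-45:v+45,u-60:u+60],(640,480),interpolation=cv2.INTER_CUBIC))
E
```

```text
[0.4822 0.3369 0.176 ] [-0.0955  0.9954 -0.001 ] 0.08888661960602827 835
[[-50.1209 -15.8596 -50.8715]
 [-48.4667 -12.7173 -36.5777]
 [-10.8894  -4.908    3.0017]
 [ 41.1118   0.1026  39.5267]
 [ 48.6594   4.1422  42.7245]]
top edge 27 [[-47.0546  -5.0526 -36.6451]
 [-30.0968  -0.9422 -34.9396]
 [-11.6162   2.1189 -33.2734]]
[-5.3484 -0.0207  0.0355]
```

View pics/c6.png

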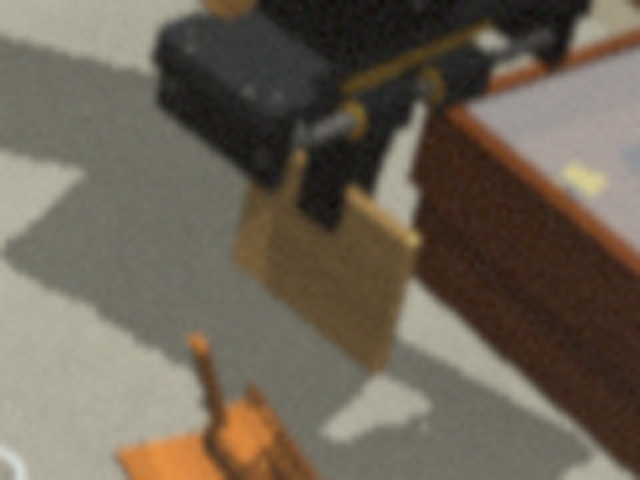

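The crop shows the divider held upright and level by the middle of its top edge, clear of the stand. Now I'll carry it over the empty slot.

Emit:
send_rows(plan=[[255, 0.0011, -0.0292, 0, 0], [255, 0.0011, -0.0292, 0, 0], [255, 0.0011, -0.0292, 0, 0], [255, 0.0011, -0.0292, 0, 0], [255, 0.0011, -0.0292, 0, 0], [255, 0.0011, -0.0292, 0, 0], [255, 0.0011, -0.0292, 0, 0], [255, 0.0011, -0.0292, 0, 0], [255, 0.0011, -0.0292, 0, 0], [255, 0.0011, -0.0292, 0, 0], [255, 0, 0, 0.02, 0], [255, 0, 0, 0.02, 0], [255, 0, 0, 0, 0], [255, 0, 0, 0, 0]])

```text
time_s: 7.57
position: [0.499, 0.0456, 0.1357]
tcp_rot: [[-0.995, -0.096, -0.003], [-0.096, 0.995, 0.0], [0.003, 0.001, -1.0]]
force: [0.7, -0.8, 0.0]
opening: 0.087
grasp_force: 30.0
```

```bash
python3 - <<'E'
from div import *
s,L,h,i=held('scene','pics/scene6.png')
t=s['position'];R=s['tcp_rot'];print(t,R[:,1],s['opening'],len(L))
p,d=capture('scene');C=cloud('scene',d);hs=cv2.cvtColor(p,cv2.COLOR_BGR2HSV)
ref=cv2.cvtColor(cv2.imread('pics/scene0.png'),cv2.COLOR_BGR2HSV)
# held face: use depth points below fingers in tool frame, and rack dividers' faces in the same tool frame
Lf=((C-t)@R*1000)
yel=(hs[...,0]>=13)&(hs[...,0]<34)&(hs[...,1]>50)
W=C
for nm,m in {'held':yel&(np.abs(Lf[...,1])<14)&(Lf[...,2]>-12)&(Lf[...,2]<38)&(np.abs(Lf[...,0])<44)}.items():
    q=Lf[m];A=np.c_[np.ones(len(q)),q[:,0],q[:,2]];k=np.linalg.lstsq(A,q[:,1],rcond=None)[0];r=q[:,1]-A@k
    g=np.abs(r)<4;print(nm,len(q),np.linalg.lstsq(A[g],q[g][:,1],rcond=None)[0],np.percentile(q,[1,50,99],axis=0))
rows=yel&(W[...,2]>.085)&(W[...,2]<.1)
n,l,st,c=cv2.connectedComponentsWithStats(rows.astype(np.uint8))
for j in range(1,n):
    if st[j,4]<40:continue
    v,u=np.nonzero(l==j);Q=(onplane('scene',np.c_[u,v],.092)-t)@R*1000
    print('top edge in tool frame',st[j],Q.mean(0),cv2.minAreaRect(Q[:,:2].astype(np.float32)))
E
```

```text
[0.5    0.0457 0.1365] [-0.0968  0.9953  0.    ] 0.09133722990349015 700
held 309 [-4.8826 -0.0023  0.0038] [[-43.2086  -6.7388 -11.3014]
 [ -4.8075  -4.7926  13.1876]
 [ 42.3254  -3.1963  37.253 ]]
top edge in tool frame [497  48 143  67 617] [ 232.1392 1300.8014   44.7483] ((241.69781494140625, 1307.8568115234375), (154.89541625976562, 571.043701171875), 83.2018814086914)
top edge in tool frame [  0  95  31  13 139] [1114.9651 -471.3224   45.3898] ((1115.1839599609375, -470.3924865722656), (95.84502410888672, 44.14598083496094), 85.47523498535156)
top edge in tool frame [391  96  68  37 561] [335.1168 647.1601  44.8132] ((336.77197265625, 647.6917114257812), (181.18252563476562, 178.19268798828125), 5.321864604949951)
top edge in tool frame [307 240  26  27  46] [-4.7514 -1.4312 44.5366] ((1.0964546203613281, -1.1512808799743652), (7.51356840133667, 98.63284301757812), 87.1015625)
top edge in tool frame [288 247  25  29 145] [  2.0859 -52.4466  44.5408] ((3.9958648681640625, -53.331642150878906), (11.764631271362305, 102.26570892333984), 89.98440551757812)
top edge in tool frame [2
[... 175 characters left out ...]
ame [  0 331  56  25 285] [ 107.3451 -618.3347   44.6094] ((107.38314819335938, -616.8898315429688), (16.334604263305664, 99.77088165283203), 4.912336349487305)
top edge in tool frame [ 67 343  11  46  86] [   9.529  -558.4126   44.5352] ((12.593727111816406, -558.2222900390625), (106.11559295654297, 3.954770565032959), 5.100149154663086)
top edge in tool frame [ 76 389  15  68 134] [-113.0758 -570.0569   44.4404] ((-110.10623931884766, -569.7325439453125), (132.93960571289062, 3.9424378871917725), 5.597622394561768)
top edge in tool frame [ 89 458   6  22  40] [-198.36   -578.496    44.3744] ((-197.58627319335938, -578.41455078125), (36.32343673706055, 3.651735305786133), 5.883306980133057)
```

Emit:
send_rows(plan=[[255, 0, -0.0015, 0.01, 0], [255, 0, 0, 0.015, 0], [255, 0, 0, 0.015, 0], [255, 0, 0, 0.008, 0], [255, 0, 0, 0.006, 0], [255, 0, 0, 0.006, 0], [255, 0, 0, 0, 0]])

```text
time_s: 8.25
position: [0.5001, 0.0444, 0.0761]
tcp_rot: [[-0.995, -0.097, -0.001], [-0.097, 0.995, 0.0], [0.001, 0.0, -1.0]]
force: [0.2, 0.1, -0.5]
opening: 0.087
grasp_force: 30.0
```

Emit:
send_rows(plan=[[255, 0, 0, 0.005, 0], [255, 0, 0, 0.005, 0], [255, 0, 0, 0.003, 0], [255, 0, 0, 0.002, 0], [255, 0, 0, 0, 0]])

```text
time_s: 8.67
position: [0.5, 0.0442, 0.0611]
tcp_rot: [[-0.995, -0.097, -0.001], [-0.097, 0.995, 0.0], [0.001, 0.0, -1.0]]
force: [-0.5, 0.5, 0.2]
opening: 0.087
grasp_force: 30.0
```

Emit:
send_rows(plan=[[255, 0, 0, 0.0015, 0], [255, 0, 0, 0.001, 0], [255, 0, 0, 0.001, 0], [255, 0, 0, 0.001, 0], [255, 0, 0, 0, 0]])

```text
time_s: 9.08
position: [0.5001, 0.0442, 0.0568]
tcp_rot: [[-0.995, -0.097, -0.0], [-0.097, 0.995, -0.0], [0.0, 0.0, -1.0]]
force: [0.5, 1.1, -0.6]
opening: 0.087
grasp_force: 30.0
```

Emit:
send_rows(plan=[[255, 0, 0, 0.001, 0], [255, 0, 0, 0.001, 0], [255, 0, 0, 0, 0]])

```text
time_s: 9.33
position: [0.5003, 0.0442, 0.056]
tcp_rot: [[-0.995, -0.097, 0.0], [-0.097, 0.995, -0.0], [-0.0, -0.0, -1.0]]
force: [-1.7, 0.6, 8.6]
opening: 0.089
grasp_force: 30.0
```

Emit:
send_rows(plan=[[200, 0, 0, 0, 0], [165, 0, 0, 0, 0], [165, 0, 0, 0, 0], [165, 0, 0, 0, 0], [165, 0, 0, -0.01, 0], [165, 0, 0, -0.02, 0], [165, 0, 0, -0.03, 0], [165, 0, 0, -0.03, 0], [165, 0, 0, -0.03, 0], [165, 0, 0, 0, 0]])

```text
time_s: 10.17
position: [0.5042, 0.0438, 0.1808]
tcp_rot: [[-0.995, -0.097, 0.012], [-0.097, 0.995, -0.002], [-0.012, -0.003, -1.0]]
force: [0.8, -0.4, 0.8]
opening: 0.352
grasp_force: 0.0
```

```bash
python3 - <<'E'
from h import *
p,d=capture('scene');C=cloud('scene',d);hs=cv2.cvtColor(p,cv2.COLOR_BGR2HSV)
cv2.imwrite('pics/scene7.png',p);s=read_state();print(s['position'],s['opening'],s['force'])
a=np.deg2rad(5.65);R=np.array([[np.cos(a),-np.sin(a)],[np.sin(a),np.cos(a)]]);O=np.array([.505,-.0964])
m=(hs[...,0]>=17)&(hs[...,0]<34)&(hs[...,1]>50)&(hs[...,2]>130)&(C[...,2]>.083)&(C[...,2]<.1)
n,l,st,c=cv2.connectedComponentsWithStats(m[200:300,240:360].astype(np.uint8))
for j in range(1,n):
    if st[j,4]<30:continue
    v,u=np.nonzero(l==j);Q=(onplane('scene',np.c_[u+240,v+200],.092)[:,:2]-O)@R*1000
    print(st[j],np.median(C[v+200,u+240,2]),cv2.minAreaRect(Q.astype(np.float32)))
cv2.imwrite("pics/c7.png",cv2.resize(p[220:370,165:365],(800,600),interpolation=cv2.INTER_CUBIC))
E
```

```text
[0.5027 0.0439 0.1785] 0.35033229916289926 [-0.0705  0.8516 -0.1665]
[ 66  41  26  27 108] 0.09092685374787607 ((11.13357162475586, 138.08676147460938), (99.38375091552734, 9.734060287475586), 2.6335325241088867)
[ 48  47  25  28 141] 0.0904428795753287 ((3.669414520263672, 89.2859115600586), (10.437522888183594, 99.80276489257812), 89.91851806640625)
[ 30  55  24  30 145] 0.09076886255241812 ((5.960224151611328, 39.21893310546875), (10.966032028198242, 100.52362823486328), 89.95082092285156)
```

View pics/c7.png

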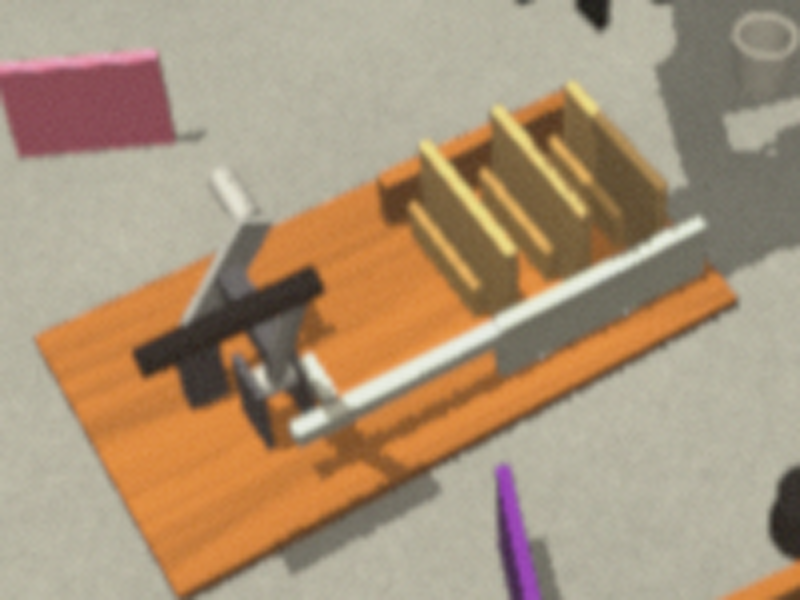

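The crop shows all three dividers standing in their slots at the same height. The new one is the rightmost, and the measurement puts it at rack x ≈ 11, y ≈ 138, with its top at 91 mm. Next is the catch.

Emit:
send_rows(plan=[[255, 0.009, -0.029, 0, 0], [255, 0.009, -0.029, 0, 0], [255, 0.009, -0.029, 0, 0], [255, 0.009, -0.029, 0, 0], [255, 0.009, -0.029, 0, 0], [255, 0.009, -0.029, 0, 0], [255, 0, 0, 0, 0], [255, 0, 0, 0, 0], [255, 0, 0, 0, 0]])

```text
time_s: 10.97
position: [0.4625, -0.1336, 0.1742]
tcp_rot: [[-0.995, -0.096, -0.002], [-0.096, 0.995, 0.002], [0.002, 0.002, -1.0]]
force: [-0.4, 0.6, 0.1]
opening: 0.005
grasp_force: 0.0
```

```bash
python3 - <<'E'
from h import *
s=read_state();t=s['position'];O=np.array([.5027,-.0957]);a=np.deg2rad(5.65);R=np.array([[np.cos(a),-np.sin(a)],[np.sin(a),np.cos(a)]])
print(t,s['opening'],(t[:2]-O)@R*1000)
E
```

```text
[ 0.4625 -0.1336  0.1742] 0.004547025304517727 [-43.7505 -33.7427]
```

Emit:
send_rows(plan=[[255, -0.002, 0, 0.03, 0], [255, 0, 0, 0.03, 0], [255, 0, 0, 0.03, 0], [255, 0, 0, 0, 0], [255, 0, -0.012, 0, 0], [255, 0, -0.008, 0, 0], [255, 0, -0.008, 0, 0], [255, 0, -0.008, 0, 0]])

```text
time_s: 11.63
position: [0.4701, -0.1712, 0.0867]
tcp_rot: [[-0.995, -0.097, 0.003], [-0.097, 0.995, -0.002], [-0.003, -0.002, -1.0]]
force: [-0.7, 0.8, 1.3]
opening: 0.01
grasp_force: 0.8
```

Emit:
send_rows(plan=[[255, 0, -0.009, 0, 0], [255, 0, -0.009, 0, 0], [255, 0, -0.009, 0, 0], [255, 0, -0.009, 0, 0], [255, 0, -0.009, 0, 0], [255, 0, -0.009, 0, 0], [255, 0, -0.004, 0, 0], [255, 0, 0, 0, 0], [255, 0, 0, 0, 0], [255, 0, 0, 0, 0]])

```text
time_s: 12.47
position: [0.4741, -0.2271, 0.0848]
tcp_rot: [[-0.995, -0.097, -0.001], [-0.097, 0.995, 0.001], [0.001, 0.001, -1.0]]
force: [0.0, 0.1, 0.6]
opening: 0.011
grasp_force: 0.0
```

```bash
python3 - <<'E'
from h import *
s=read_state();t=s['position'];O=np.array([.5027,-.0957]);a=np.deg2rad(5.65);R=np.array([[np.cos(a),-np.sin(a)],[np.sin(a),np.cos(a)]])
print(t,s['opening'],s['force'],(t[:2]-O)@R*1000)
p,d=capture('scene');cv2.imwrite('pics/scene8.png',p)
cv2.imwrite("pics/c8.png",cv2.resize(p[220:370,165:365],(800,600),interpolation=cv2.INTER_CUBIC))
E
```

```text
[ 0.4741 -0.2271  0.0848] 0.010769399861875629 [0.0236 0.1453 0.5521] [ -41.3534 -127.9887]
```

View pics/c8.png

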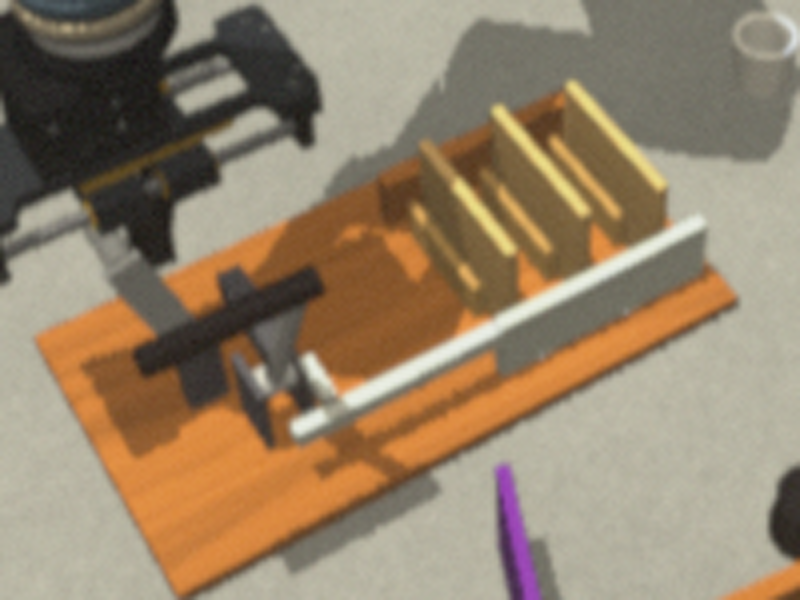

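The crop shows the catch blade flipped over to the -y side, lying to the lower left of the lever, and the dividers untouched. I'll raise the arm, turn the tool and measure the knob.

Emit:
send_rows(plan=[[255, 0, 0.01, -0.02, 0], [255, 0, 0, -0.04, 0], [150, 0, 0, -0.04, 0], [110, 0, 0, -0.04, 0], [110, -0.0267, -0.006, 0, 0], [110, -0.0267, -0.006, 0, 0], [110, -0.0267, -0.006, 0, 0], [110, -0.0267, -0.006, 0, 0], [110, -0.0267, -0.006, 0, 0], [110, 0, 0, 0, 0], [110, 0, 0, 0, 0]])

```text
time_s: 13.43
position: [0.6098, -0.2337, 0.2241]
tcp_rot: [[-0.995, -0.099, -0.001], [-0.099, 0.995, 0.0], [0.001, 0.001, -1.0]]
force: [-1.1, -0.5, -0.5]
opening: 0.547
grasp_force: 0.0
```

```bash
python3 - <<'E'
from h import *
s=read_state();t=s['position'];O=np.array([.5027,-.0957]);a=np.deg2rad(5.65);R=np.array([[np.cos(a),-np.sin(a)],[np.sin(a),np.cos(a)]])
print(t,s['joint_positions'],s['opening'],(t[:2]-O)@R*1000)
p,d=capture('scene');C=cloud('scene',d);h=cv2.cvtColor(p,cv2.COLOR_BGR2HSV);cv2.imwrite('pics/scene9.png',p)
L=(C[...,:2]-[.505,-.0964])@R*1000
m=(L[...,0]>-75)&(L[...,0]<10)&(L[...,1]<-110)&(L[...,1]>-240)&(C[...,2]>.03)&(C[...,2]<.15)
print(m.sum());q=np.c_[L[m],C[m][:,2]*1000]
k=q[q[:,0]<-22];print('knob',len(k),np.percentile(k,[5,50,95],axis=0))
E
```

```text
[ 0.6098 -0.2337  0.2241] [ -30.7534   31.3651   76.47     -0.0073   72.2299 -126.4176] 0.547373116365893 [  93.0303 -147.9266]
235
knob 1 [[ -23.215  -137.7841  124.9476]
 [ -23.215  -137.7841  124.9476]
 [ -23.215  -137.7841  124.9476]]
```

Emit:
send_rows(plan=[[110, 0, 0, 0, 0.12], [110, 0, 0, 0, 0.12], [110, 0, 0, 0, 0.12], [110, 0, 0, 0, 0.12], [110, 0, 0, 0, 0.12], [110, 0, 0, 0, 0.12], [110, 0, 0, 0, 0.12], [110, 0, 0, 0, 0.12], [110, 0, 0, 0, 0.12], [110, 0, 0, 0, 0.12], [110, 0, 0, 0, 0.12], [110, 0, 0, 0, 0.12], [110, 0, 0, 0, 0.12], [110, 0, 0, 0, 0.01], [110, 0, 0, 0, 0], [110, 0, 0, 0, 0]])

```text
time_s: 14.82
position: [0.6085, -0.2343, 0.2251]
tcp_rot: [[-0.1, 0.995, -0.001], [0.995, 0.1, 0.0], [0.0, -0.001, -1.0]]
force: [1.1, -0.3, 0.1]
opening: 0.572
grasp_force: 0.0
```

```bash
python3 - <<'E'
from h import *
s=read_state();t=s['position'];Rt=s['tcp_rot'];O=np.array([.5027,-.0957]);a=np.deg2rad(5.65);R=np.array([[np.cos(a),-np.sin(a)],[np.sin(a),np.cos(a)]])
print(t,Rt[:,1],s['joint_positions'],s['opening'],(t[:2]-O)@R*1000)
for n,o in(('scene',[.505,-.0964]),('top',[.5004,-.0951])):
    p,d=capture(n);C=cloud(n,d);h=cv2.cvtColor(p,cv2.COLOR_BGR2HSV);cv2.imwrite(f'pics/{n}10.png',p)
    L=(C[...,:2]-o)@R*1000
    m=(L[...,0]>-75)&(L[...,0]<40)&(L[...,1]<-110)&(L[...,1]>-260)&(C[...,2]>.03)&(C[...,2]<.15)
    q=np.c_[L[m],C[m][:,2]*1000];print(n,m.sum(),np.percentile(q,[5,50,95],axis=0) if m.any() else '')
    m=(h[...,2]<70)&(L[...,1]<-90)&(L[...,1]>-190)&(L[...,0]>50)&(L[...,0]<130)&(C[...,2]>.185)&(C[...,2]<.215)
    q=np.c_[L[m],C[m][:,2]*1000];print('handle',m.sum(),np.percentile(q,[3,50,97],axis=0) if m.any() else '')
    m=(np.abs((C-t)@Rt[:,0])<.02)&(np.abs((C-t)@Rt[:,1])<.06)&(C[...,2]>.225)&(C[...,2]<.27)
    q=np.c_[L[m],C[m][:,2]*1000];print('fingers',m.sum(),np.percentile(q,[3,50,97],axis=0) if m.any() else '')
E
```

```text
[ 0.6085 -0.2343  0.2251] [ 0.995   0.1001 -0.0006] [-30.8576  31.2157  76.5978  -0.0074  72.2241 -36.603 ] 0.5724346358515202 [  91.6377 -148.3524]
scene 305 [[ -51.5849 -157.9089   34.164 ]
 [ -14.6352 -141.6849   80.6131]
 [  33.6716 -113.2353  137.7688]]
handle 225 [[  90.0582 -177.0599  194.7037]
 [  96.8938 -141.9927  201.1095]
 [  99.4206  -94.7576  205.1953]]
fingers 1 [[  59.9411 -157.8705  269.623 ]
 [  59.9411 -157.8705  269.623 ]
 [  59.9411 -157.8705  269.623 ]]
top 11 [[ -57.7195 -159.1567  131.3733]
 [ -54.8379 -155.331   136.6828]
 [ -48.2405 -152.2149  143.334 ]]
handle 0 
fingers 5 [[ 118.8708 -141.4225  239.3711]
 [ 121.1766 -139.7898  250.8326]
 [ 124.1549 -138.5594  259.5224]]
```

```bash
python3 - <<'E'
from h import *
p=cv2.imread('pics/scene10.png');q=cv2.imread('pics/top10.png')
cv2.imwrite("pics/c9.png",np.hstack([cv2.resize(p[225:375,165:315],(400,400),interpolation=cv2.INTER_CUBIC),cv2.resize(q[180:300,360:480],(400,400),interpolation=cv2.INTER_CUBIC)]))
E
```

```text
(no output)
```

View pics/c9.png

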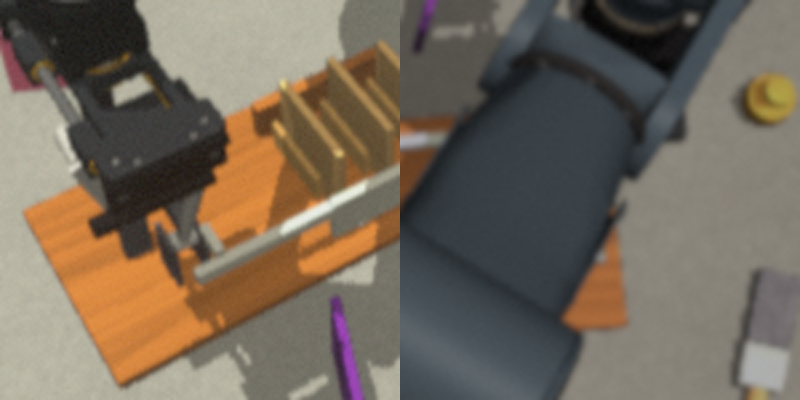

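The crop shows the catch knob still close to upright. Depth puts it at y ≈ -152, z ≈ 0.135, so the catch has not reached its stop and must be pushed further.

Emit:
send_rows(plan=[[255, 0, 0, 0, -0.12], [255, 0, 0, 0, -0.12], [255, 0, 0, 0, -0.12], [255, 0, 0, 0, -0.12], [255, 0, 0, 0, -0.12], [255, 0, 0, 0, -0.12], [255, 0, 0, 0, -0.12], [255, 0, 0, 0, -0.12], [255, 0, 0, 0, -0.12], [255, 0, 0, 0, -0.12], [255, 0, 0, 0, -0.12], [255, 0, 0, 0, -0.12], [255, 0, 0, 0, -0.12], [255, 0, 0, 0, -0.01], [255, 0, 0, 0, 0]])

```text
time_s: 16.17
position: [0.6092, -0.2345, 0.2249]
tcp_rot: [[-0.995, -0.095, -0.0], [-0.095, 0.995, 0.0], [0.0, 0.0, -1.0]]
force: [-0.3, 0.3, -0.2]
opening: 0.005
grasp_force: 0.0
```

Emit:
send_rows(plan=[[255, 0.0266, 0.007, 0, 0], [255, 0.0266, 0.007, 0, 0], [255, 0.0266, 0.007, 0, 0], [255, 0.0266, 0.007, 0, 0], [255, 0.0266, 0.007, 0, 0], [255, 0, 0, 0, 0], [255, 0, 0, 0, 0]])

```text
time_s: 16.75
position: [0.4726, -0.2123, 0.2253]
tcp_rot: [[-0.996, -0.094, 0.0], [-0.094, 0.996, 0.0], [-0.0, 0.0, -1.0]]
force: [0.5, -0.5, -0.1]
opening: 0.003
grasp_force: 0.0
```

```bash
cat > k.py <<'E'
from h import *
s=read_state();t=s['position'];Rt=s['tcp_rot'];O=np.array([.5027,-.0957]);a=np.deg2rad(5.65);R=np.array([[np.cos(a),-np.sin(a)],[np.sin(a),np.cos(a)]])
print(t,Rt[:,1],s['force'],s['opening'],'rack',(t[:2]-O)@R*1000)
for n,o in(('scene',[.505,-.0964]),('top',[.5004,-.0951])):
    p,d=capture(n);C=cloud(n,d);h=cv2.cvtColor(p,cv2.COLOR_BGR2HSV);cv2.imwrite(f'pics/{n}_k.png',p)
    L=(C[...,:2]-o)@R*1000
    m=(L[...,0]>-75)&(L[...,0]<-25)&(L[...,1]<-60)&(L[...,1]>-260)&(C[...,2]>.03)&(C[...,2]<.15)&(h[...,2]>80)
    q=np.c_[L[m],C[m][:,2]*1000];print(n,m.sum(),np.percentile(q,[5,50,95],axis=0) if m.any() else '')
E
python3 k.py
```

```text
[ 0.4726 -0.2123  0.2253] [-0.0944  0.9955  0.    ] [ 0.491  -0.513  -0.1222] 0.00269883769511635 rack [ -41.4707 -113.0862]
scene 98 [[ -57.03   -158.0621  132.7857]
 [ -41.462  -151.9639  137.2073]
 [ -26.1575 -144.2638  139.4722]]
top 2 [[ -55.2157 -157.2674  138.0793]
 [ -52.6678 -153.5854  139.6509]
 [ -50.1199 -149.9033  141.2225]]
```

Emit:
send_rows(plan=[[255, 0, 0, 0.035, 0], [255, 0, 0, 0.035, 0], [255, 0, 0, 0.035, 0], [255, 0, 0, 0.035, 0], [255, 0, 0, 0, 0], [255, 0, -0.01, 0, 0], [255, 0, -0.008, 0.002, 0], [255, 0, -0.008, 0.004, 0], [255, 0, -0.008, 0.005, 0], [255, 0, -0.008, 0.006, 0], [255, 0, -0.008, 0.006, 0], [255, 0, -0.008, 0.006, 0], [255, 0, -0.004, 0.003, 0], [255, 0, 0, 0, 0]])

```text
time_s: 18.02
position: [0.4793, -0.2753, 0.0521]
tcp_rot: [[-0.995, -0.096, -0.001], [-0.096, 0.995, 0.0], [0.0, 0.0, -1.0]]
force: [0.1, -1.2, -0.3]
opening: 0.006
grasp_force: 0.0
```

```bash
python3 k.py
```

```text
[ 0.4793 -0.2753  0.0521] [-0.0958  0.9954  0.0004] [ 0.0854 -1.1586 -0.3374] 0.0056377595980767895 rack [ -40.9483 -176.4632]
scene 108 [[ -55.4762 -209.435    75.4874]
 [ -34.8444 -200.3331   93.4431]
 [ -26.6335 -165.9046  119.597 ]]
top 0
```

Emit:
send_rows(plan=[[255, 0, -0.003, 0.001, 0], [255, 0, -0.003, 0, 0], [255, 0, 0, 0, 0]])

```text
time_s: 18.37
position: [0.4806, -0.2808, 0.0522]
tcp_rot: [[-0.995, -0.097, 0.001], [-0.097, 0.995, -0.001], [-0.001, -0.001, -1.0]]
force: [0.5, -0.5, 0.0]
opening: 0.005
grasp_force: 0.0
```

Emit:
send_rows(plan=[[255, 0, -0.003, 0, 0], [255, 0, 0, 0, 0], [255, 0, 0.015, 0, 0], [255, 0, 0.015, -0.03, 0], [255, 0, 0, -0.04, 0], [255, 0, 0, -0.04, 0], [255, 0, 0, -0.04, 0], [255, 0, 0, -0.025, 0], [255, 0, 0, 0, 0], [255, 0, 0, 0, 0]])

```text
time_s: 19.2
position: [0.4779, -0.2527, 0.2285]
tcp_rot: [[-0.995, -0.098, 0.003], [-0.098, 0.995, -0.002], [-0.002, -0.002, -1.0]]
force: [-0.4, 0.6, 0.1]
opening: 0.004
grasp_force: 0.0
```

```bash
python3 k.py
```

```text
[ 0.4779 -0.2527  0.2285] [-0.0977  0.9952 -0.0022] [-0.4194  0.6286  0.1249] 0.004154493078367739 rack [ -40.147  -153.7991]
scene 94 [[ -56.445  -209.3799   88.9029]
 [ -42.3366 -203.1921   94.0242]
 [ -27.6857 -195.6493   96.3963]]
top 0
```

The knob is now at y ≈ -203, z ≈ 0.089, so the catch is at its stop. Now the lever.

Emit:
send_rows(plan=[[110, -0.0265, 0.001, 0, 0], [110, -0.0265, 0.001, 0, 0], [110, -0.0265, 0.001, 0, 0], [110, -0.0265, 0.001, 0, 0], [110, -0.0265, 0.001, 0, 0], [110, 0, 0, 0, 0.12], [110, 0, 0, 0, 0.12], [110, 0, 0, 0, 0.12], [110, 0, 0, 0, 0.12], [110, 0, 0, 0, 0.12], [110, 0, 0, 0, 0.12], [110, 0, 0, 0, 0.12], [110, 0, 0, 0, 0.12], [110, 0, 0, 0, 0.12], [110, 0, 0, 0, 0.12], [110, 0, 0, 0, 0.12], [110, 0, 0, 0, 0.12], [110, 0, 0, 0, 0.12], [110, 0, 0, 0, 0.01], [110, 0, 0, 0, 0]])

```text
time_s: 20.97
position: [0.6078, -0.2348, 0.2245]
tcp_rot: [[-0.1, 0.995, -0.004], [0.995, 0.1, 0.002], [0.003, -0.004, -1.0]]
force: [0.5, -0.1, 0.4]
opening: 0.568
grasp_force: 0.0
```

```bash
python3 k.py
```

```text
[ 0.6078 -0.2348  0.2245] [ 0.9949  0.1003 -0.0036] [ 0.5012 -0.0838  0.4313] 0.5677107698633649 rack [  90.8965 -148.787 ]
scene 96 [[ -56.4068 -209.5462   88.7141]
 [ -41.958  -203.2078   94.431 ]
 [ -27.2916 -195.2479   96.8727]]
top 67 [[ -57.4871 -209.5301   87.1978]
 [ -41.5665 -201.337    93.4486]
 [ -26.8199 -196.3166  103.0337]]
```

Emit:
send_rows(plan=[[110, 0, 0.001, 0.02, 0], [110, 0, 0, 0.02, 0], [110, 0, 0, 0.015, 0], [110, 0, 0, 0.007, 0], [110, 0, 0, 0, 0], [170, 0, 0, 0, 0], [190, 0, 0, 0, 0], [255, 0, 0, 0, 0], [255, 0, 0, 0, 0], [255, 0, 0, 0, 0], [255, 0, 0, 0, 0], [255, 0, 0, 0, 0], [255, 0, 0, 0, 0]])

```text
time_s: 22.15
position: [0.6095, -0.2357, 0.1654]
tcp_rot: [[-0.098, 0.995, -0.001], [0.995, 0.098, -0.0], [-0.0, -0.001, -1.0]]
force: [-1.7, -0.8, 2.3]
opening: 0.176
grasp_force: 30.0
```

Emit:
send_rows(plan=[[255, 0, -0.0074, -0.0029, 0], [255, 0, -0.0076, -0.0026, 0], [255, 0, -0.0077, -0.0022, 0], [255, 0, -0.0078, -0.0018, 0], [255, 0, -0.0079, -0.0014, 0], [255, 0, -0.0079, -0.001, 0], [255, 0, 0, 0, 0]])

```text
time_s: 22.73
position: [0.5667, -0.2399, 0.1789]
tcp_rot: [[-0.096, 0.995, 0.01], [0.995, 0.096, -0.001], [-0.002, 0.01, -1.0]]
force: [6.7, 2.3, 1.9]
opening: 0.172
grasp_force: 30.0
```

Emit:
send_rows(plan=[[255, 0, -0.008, -0.0006, 0], [255, 0, -0.008, -0.0002, 0], [255, 0, -0.008, 0.0002, 0], [255, 0, -0.008, 0.0006, 0], [255, 0, -0.0079, 0.001, 0], [255, 0, -0.0079, 0.0014, 0], [255, 0, -0.0078, 0.0018, 0], [255, 0, -0.0077, 0.0022, 0], [255, 0, -0.0076, 0.0026, 0], [255, 0, -0.0074, 0.0029, 0], [255, 0, 0, 0, 0], [255, 0, 0, 0, 0]])

```text
time_s: 23.73
position: [0.4895, -0.2476, 0.1673]
tcp_rot: [[-0.096, 0.995, 0.01], [0.995, 0.096, -0.001], [-0.002, 0.01, -1.0]]
force: [7.0, 4.8, 6.0]
opening: 0.174
grasp_force: 30.0
```

```bash
python3 k.py
```

```text
[ 0.4895 -0.2476  0.1673] [0.9954 0.0956 0.0101] [7.035  4.7589 6.0017] 0.17363702549947344 rack [ -28.0447 -149.8258]
scene 101 [[ -56.4757 -209.4659   87.6966]
 [ -40.351  -202.5036   94.3719]
 [ -26.4399 -194.4863   97.1152]]
top 0
```

Emit:
send_rows(plan=[[255, 0, -0.0073, 0.0033, 0], [255, 0, -0.006, 0.003, 0], [255, 0, 0, 0, 0], [255, 0, 0, 0, 0]])

```text
time_s: 24.17
position: [0.4764, -0.2488, 0.1608]
tcp_rot: [[-0.096, 0.995, 0.01], [0.995, 0.096, -0.001], [-0.002, 0.01, -1.0]]
force: [6.7, 4.2, 6.7]
opening: 0.175
grasp_force: 30.0
```

```bash
cat > d.py <<'E'
from h import *
s=read_state();print(s['position'],s['force'],s['opening'],s['grasp_force'])
a=np.deg2rad(5.65);R=np.array([[np.cos(a),-np.sin(a)],[np.sin(a),np.cos(a)]]);print('rack',(s['position'][:2]-[.5027,-.0957])@R*1000)
for n,O in(('scene',[.505,-.0964]),('top',[.5004,-.0951])):
    p,d=capture(n);C=cloud(n,d);hs=cv2.cvtColor(p,cv2.COLOR_BGR2HSV);L=(C[...,:2]-O)@R*1000;cv2.imwrite(f'pics/{n}_d.png',p)
    m=(hs[...,0]>=17)&(hs[...,0]<34)&(hs[...,1]>50)&(hs[...,2]>(100 if n=='top' else 125))&(C[...,2]>.083)&(C[...,2]<.103)
    for y in(40,90,140):
        k=m&(np.abs(L[...,1]-y)<12)&(np.abs(L[...,0])<80);v,u=np.nonzero(k)
        if len(u)<20:continue
        Q=(onplane(n,np.c_[u,v],.092)[:,:2]-O)@R*1000;r=cv2.minAreaRect(Q.astype(np.float32))
        print(n,y,len(u),'xrange',Q.min(0)[0],Q.max(0)[0],r[0])
E
python3 d.py
```

```text
[ 0.4764 -0.2488  0.1608] [6.7201 4.242  6.6723] 0.17486908225588346 30.000518560409546
rack [ -41.2985 -149.8109]
scene 40 132 xrange -54.88564869022661 46.54603865575838 (-4.175056457519531, 39.41032028198242)
scene 90 144 xrange -54.44235318586566 47.396823350417755 (-3.5241966247558594, 88.99769592285156)
scene 140 139 xrange -55.291879093784694 45.8296175293961 (-4.711269378662109, 137.50010681152344)
top 40 22 xrange 21.028871110026756 41.42240581886338 (31.225414276123047, 40.492733001708984)
top 140 25 xrange 14.906642701581928 40.717685646904144 (27.958690643310547, 138.55860900878906)
```

Emit:
send_rows(plan=[[255, 0, -0.003, 0.0015, 0], [255, 0, -0.0025, 0.0014, 0], [255, 0, -0.001, 0.0005, 0], [255, 0, 0, 0, 0], [255, 0, 0, 0, 0]])

```text
time_s: 24.68
position: [0.471, -0.2494, 0.1578]
tcp_rot: [[-0.095, 0.995, 0.012], [0.995, 0.095, -0.001], [-0.002, 0.012, -1.0]]
force: [9.2, 6.0, 6.6]
opening: 0.175
grasp_force: 30.0
```

```bash
python3 d.py
```

```text
[ 0.471  -0.2494  0.1578] [9.1955 6.02   6.6308] 0.17539536036428954 30.000146627426147
rack [ -46.658  -149.8577]
scene 40 138 xrange -56.41364929417647 45.344833762107584 (-5.544750213623047, 39.216426849365234)
scene 90 148 xrange -55.99641338027531 44.949419227214925 (-5.531501770019531, 89.38285064697266)
scene 140 145 xrange -55.291879093784694 48.318597821717646 (-3.486553192138672, 137.08792114257812)
top 40 20 xrange 21.028871110026756 41.42240581886338 (31.236068725585938, 40.491798400878906)
top 140 30 xrange 6.407565519493998 40.49345824648518 (23.520774841308594, 138.30517578125)
```

Emit:
send_rows(plan=[[255, 0, -0.0015, 0.0007, 0], [255, 0, 0, 0, 0], [255, 0, 0, 0, 0]])

```text
time_s: 25.03
position: [0.471, -0.2495, 0.1577]
tcp_rot: [[-0.095, 0.995, 0.015], [0.996, 0.095, -0.001], [-0.003, 0.015, -1.0]]
force: [10.8, 8.4, 8.9]
opening: 0.174
grasp_force: 30.0
```

Emit:
send_rows(plan=[[255, 0, -0.0015, 0.0007, 0], [255, 0, 0, 0, 0], [255, 0, 0, 0, 0]])

```text
time_s: 25.28
position: [0.4709, -0.2495, 0.1576]
tcp_rot: [[-0.094, 0.995, 0.018], [0.996, 0.094, -0.002], [-0.003, 0.018, -1.0]]
force: [14.3, 9.4, 11.0]
opening: 0.173
grasp_force: 30.0
```

Emit:
send_rows(plan=[[255, 0.001, 0, 0, 0], [255, 0, 0, 0, 0], [255, 0, 0, 0, 0], [255, 0, 0, 0, 0], [255, 0, 0, 0, 0], [255, 0, 0, 0, 0]])

```text
time_s: 25.78
position: [0.4709, -0.2496, 0.1576]
tcp_rot: [[-0.094, 0.995, 0.019], [0.996, 0.095, -0.004], [-0.005, 0.018, -1.0]]
force: [13.7, 6.9, 10.0]
opening: 0.172
grasp_force: 30.0
```

```bash
python3 d.py; python3 k.py | grep -A3 scene
```

```text
[ 0.4709 -0.2496  0.1576] [13.6547  6.9191 10.0124] 0.17242905943101594 30.000856518745422
rack [ -46.7553 -149.9855]
scene 40 135 xrange -56.41364929417647 44.143748241133004 (-6.139743804931641, 39.4199104309082)
scene 90 144 xrange -55.99641338027531 44.949419227214925 (-5.524662017822266, 89.15272521972656)
scene 140 145 xrange -55.291879093784694 48.318597821717646 (-3.486572265625, 137.19090270996094)
top 40 21 xrange 21.028871110026756 41.42240581886338 (31.236068725585938, 40.491798400878906)
top 140 32 xrange 6.407565519493998 40.49345824648518 (23.520774841308594, 138.30517578125)
scene 101 [[ -56.433  -209.5238   88.3998]
 [ -40.8819 -203.1178   93.949 ]
 [ -26.9758 -194.5269   96.8336]]
top 0
```

```bash
python3 -c "
from rig import hand_in;print(hand_in())"
```

```text
the job is handed in; nothing more can be done
None
```

The divider stands in the empty slot, the catch is flipped over to its stop, and the lever is held at its stop by its handle with the jaw closed on all three dividers; I handed the job in at about 26 s, but viewed 11 pictures where the limit was 10.

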